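# Set the height stop to a worn sharpening stone and lock it

## Robot

A 7-joint arm with a two-finger parallel gripper is mounted at the origin on a cart in front of the work surface, level with it; the furniture and walls round the work are solid. World frame = base frame: x ahead of the robot, y to its left, z up, the work surface at z = 0. Lengths are in mm, angles in degrees, forces in N, time in s.
With the tool pointing down it reaches from about 400 to 875 mm from the base axis. Payload 6.5 kg.
Tool frame: the origin (TCP) lies at the centre of the arm's flange, where the gripper is bolted on; the fingertips stand 166 mm ahead of it and the grasp point (between the pads) lies 147 mm ahead of it; z points along the fingers, y is the line along which they close (so a half turn about z gives the same grasp; the last joint's range is limited). The gripper opens to 88 mm and grips with 3 to 60 N. Pads are 18 mm wide; open, the fingers measure 123 mm over their backs; the gripper's body (75 mm by 187 mm) begins 45 mm behind the grasp point.
Start: joints at [-70.199, 30.733, -0.252, 88.115, 0.149, 61.152, -4.079], TCP at [260.159, 595.657, 404.716] pointing down, gripper open.
Joint ranges: [-154.64, 154.64], [-21.42, 123.67], [-72.66, 72.17], [13.99, 137.28], [-74.86, 254.86], [10.95, 109.41], [-158.01, 158.01]. Speed limits (degrees/s): [136.94, 136.94, 180, 180, 180, 180, 180].

## Interface

Orientations are given as [roll, pitch, yaw] about the fixed x, y, z axes, in that order (R = Rz(yaw) Ry(pitch) Rx(roll)).
In Python, from cell import bot gives the robot as it stands.
- The arm moves only by the shell command python3 -m pendant 'ROWS' [FORCE]. ROWS is a JSON list that holds a single list of rows (three levels of brackets), with 1 to 12 rows, each of 7 numbers: a rotation vector rx, ry, rz in a scale on which 1.0 is 180 degrees, then dx, dy, dz in parts of the range, where 1.0 means 300 mm, then the finger opening in mm; each row is the pose to reach, as a shift and turn from the pose commanded when the command began, along the tool's axes at that moment; what a row does not reach only later rows make up. A row lasts 1/12 s, in which the tool goes at most 41.7 mm and 7.16 degrees, less where a joint would pass 70% of its speed; a pose out of reach is approached as far as the arm can. The fingers move at their own pace and stop on an object; FORCE is the grip in N (left out, the last holds). Time passes only in rows, so rows that do not move let the fingers close. It prints the time, the measured TCP pose, the force, the opening and the grip force at its end. Input that does not fit is refused with a message, and nothing moves.
- bot.state(): the state, without advancing time (a new reading comes with each control period).
- bot.capture(name): name is "side" or "top" or "wrist"; returns the picture (400x640x3 uint8, blue, green, red); there is no depth.
- bot.calibration(name): a dict with "K" (3x3 intrinsics, pixels), "view" (4x4, takes a point from world to camera coordinates); the wrist camera has in their place "hand_eye" (4x4, takes a point from camera to tool coordinates, whose origin is the TCP and whose axes are the flange's). Camera axes: x right, y up, looking along -z (the intrinsics and any distortion apply to the point x, -y, -z); pixel columns grow to the right and rows downward; lengths in mm; the calibration is good to about 2 mm. A picture is of the moment at which its call begins: read the wrist's pose just before it. calibration takes no time and is no camera call.
- bot.close_job(): hands the job in; it is judged then, once.
Trained networks look in the newest picture that a camera, given by its name, has taken for a name from the list of things; names that differ only in an ending like _2 or _b are one class to them, and where a whole thing is asked for, a point or a joint stands for the part that bears it (a point fixed in the world has none). Each returns a list of dicts, best first, with "confidence" (0 to 1); they miss things now and then, are a little off and sometimes report something else, mostly with a low value. They report only what shows in the picture. A call takes as long as a camera call.
- bot.trace(target, camera): "mask" (400x640 bool, what is visible of it).
- bot.landmark_of(target, camera): "xyz" ([x, y, z] in mm, in world coordinates, good to about 4 mm: a listed point, or the origin of a listed thing).
The state is a dict: "time": time; "joints": joint angles; "qd": joint speeds; "joint_efforts": joint torques, N m; "eef_pos": TCP position; "tool_rot": TCP orientation; "force": force on the tool from outside, world axes, zero at the start; "moment": the same for the moment, N m; "opening": finger opening in mm; "finger_force": force on a finger pad.
Only numpy, scipy, OpenCV 4.12 (cv2) and the standard library are available. Lean on these libraries where they do the work, as an engineer would, in place of code of your own. Each camera call takes 0.05 s, during which the arm holds its last target. There are 200 camera calls.

## Task

Set the stand's height stop to the worn sharpening stone in the tray: slide the stop rod down by its knob until its foot just rests on the stone, without ever bearing on the stone with more than 12 N. Then push the clamp lever all the way down to its end stop so that the rod is locked with its foot still touching the stone. Leave the dropper bottle and the tin beside the tray where they are.

Things in the scene. Friction and masses are not known exactly. Their poses are not given: they have to be found in the camera images.
- height_stand: Grey cast stand bolted to the bench: base plate and steel column (30 mm thick, 182 mm high, 88 mm behind the rod) carrying a rod block (56 x 58 mm, 105 to 150 mm above the bench, its brass bush to 153 mm) over the stone. Origin on the bench under the stop rod's axis; +x points from the rod to the column, away from the robot; z up. It does not move.
- stop_knob (a point): Middle of the round black knob on top of the stop rod (29 mm diameter, 25 mm high, 12 mm of it above this point). Moves with the rod: 244 mm above the bench when the rod is fully up. Its underside stays at least 17 mm above the brass bush.
- stop_rod: Upright steel stop rod, 12 mm thick, with a 20 mm round foot; origin at the centre of the foot's underside, 90 mm above the bench when fully up, 30 at the lowest. A drag of 6 N holds it wherever it is left; as it weighs 2.4 N, about 3.6 N slides it down (8.4 N up) while the clamp is open. What is pushed beyond 3.6 N bears on the stone; let go, it stays, pressing with 8.4 N at most.
- stone_tray: Low aluminium tray (96 x 232 x 14 mm, long along y) on the bench under the foot, and nested in it a brown sharpening stone (76 x 160 mm) in its rubber-footed holder; both stay put. Origin: centre of the tray's underside. How far stone and feet are worn is not measured: the top lies somewhere from 37 to 51 mm above the bench. Its rubber feet give about 1 mm for each 9 N.
- clamp_lever (a joint): Turn of the clamp lever, rad: 0 fully open (it points from its pivot along the stand's -x and 45 degrees up), 0.96 at its end stop (10 degrees below level). From about 0.45 on it presses a brass pad on the rod and gets heavier, up to about 0.5 N m; it stays where it is left. Closed, it keeps the rod from sliding.
- lever_pivot (a point): Point on the lever's level axis (along the stand's y) in the plane in which the lever's bar swings; fixed, 127.5 mm above the bench, at x = -18, y = -54 mm of the stand. The straight round bar, 11 mm thick, points straight away from here, free from 20 mm on.
- lever_ball (a point): Centre of the black ball (23 mm diameter) at the end of the clamp lever, 92 mm from lever_pivot. Moves with the lever.
- oil_dropper: Bystander: small white oil dropper bottle with a red tip, 31 mm diameter, 89 mm high, standing on the bench beside the tray; origin at the centre of its underside.
- powder_tin: Bystander: low round tin, 70 mm diameter, 27 mm high, on the bench to the right of the tray; origin at the centre of its underside.

How it is judged:
By the outcome, as a careful person would: the job done as asked, in the order asked, and still so for the second after the job is handed in, with the robot touching nothing.
It also fails if it takes over 40 s, if anything falls off the work surface, if the arm or the gripper's body presses on something with over 40 N, if the wrist force passes 120 N, or if a joint passes its speed limit or range.

## Working session

There is one attempt and no reset: what is moved stays moved. The work goes in short steps, Python scripts to look and compute and a shell command to move; the robot and the scene stay as the last step left them, time stands still between calls to the robot, and variables do not carry over. Pictures are saved under pics/ and viewed, at most 10 in all, crops included, and the job is handed in when it is done.

```bash
mkdir -p pics; ls; python3 - <<'E'
from cell import bot
import cv2,numpy as np
s=bot.state();print(s['time'],s['eef_pos'],s['tool_rot'],s['force'])
ims=[]
for c in("side","top"):
    im=bot.capture(c);ims.append(im)
    for t in("height_stand","stop_knob","stop_rod","stone_tray","lever_ball","oil_dropper","powder_tin"):
        r=bot.landmark_of(t,c)
        print(c,t,[(np.round(d["xyz"],1).tolist(),round(d["confidence"],2)) for d in r[:2]])
    print({k:np.round(v,2).tolist() for k,v in bot.calibration(c).items()})
cv2.imwrite("pics/a.png",ims[0]);cv2.imwrite("pics/b.png",ims[1])
E
```

```text
pics
0.0 [259.99721348 595.3850514  403.84281508] [-1.79901933e+02  7.31918549e-03  1.56412956e+02] [-0.11573737  0.14765578 -0.65714658]
side height_stand [([528.2, 299.6, -0.8], 0.49)]
side stop_knob [([532.5, 292.1, 229.0], 0.8), ([528.0, 300.0, 0.8], 0.33)]
side stop_rod [([534.5, 287.4, 75.2], 0.78)]
side stone_tray [([531.5, 298.9, -3.0], 0.62)]
side lever_ball [([432.6, 254.2, 181.1], 0.75)]
side oil_dropper [([459.9, 393.2, 2.7], 0.82)]
side powder_tin [([508.1, 111.4, 0.3], 0.67)]
{'K': [[429.39, 0.0, 310.81], [0.0, 429.39, 197.37], [0.0, 0.0, 1.0]], 'view': [[0.86, -0.51, -0.02, -303.45], [0.2, 0.31, 0.93, -329.57], [-0.47, -0.8, 0.37, -491.19], [0.0, 0.0, 0.0, 1.0]]}
top height_stand [([537.2, 290.4, -0.9], 0.77)]
top stop_knob [([534.5, 290.5, 226.9], 0.58)]
top stop_rod [([541.7, 293.5, 75.0], 0.73)]
top stone_tray [([529.2, 300.7, -2.9], 0.68)]
top lever_ball [([432.1, 250.1, 180.6], 0.81)]
top oil_dropper [([457.9, 391.5, -3.0], 0.42)]
top powder_tin [([503.1, 117.4, -1.3], 0.7)]
{'K': [[410.47, 0.0, 318.95], [0.0, 410.47, 203.61], [0.0, 0.0, 1.0]], 'view': [[0.03, -1.0, 0.01, 205.2], [0.98, 0.03, 0.17, -537.67], [-0.17, 0.01, 0.98, -1024.87], [0.0, 0.0, 0.0, 1.0]]}
```

View pics/a.png

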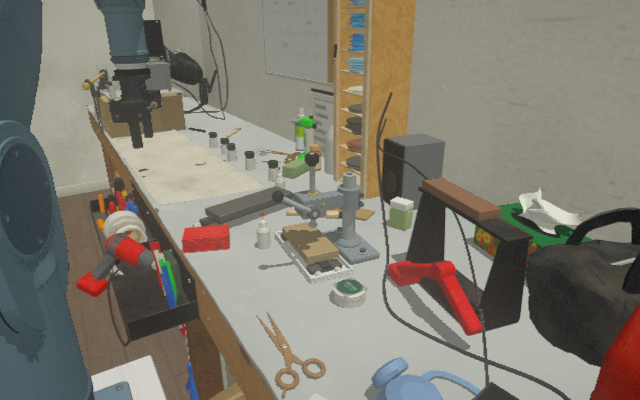

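View pics/b.png

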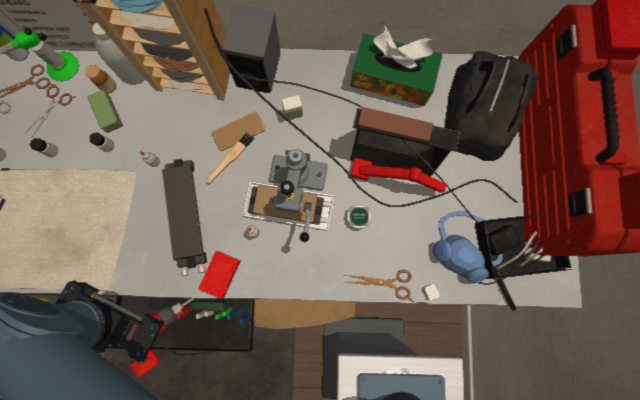

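Side view: knob near (312,160), lever ball near (280,197), dropper (263,232), tin (349,292). Top view: knob (287,187), ball (304,237). The networks' positions agree with both pictures. Next I triangulate.

```bash
cat > h.py <<'E'
from cell import bot
import cv2,numpy as np
from scipy.spatial.transform import Rotation as Ro
F=np.diag([1,-1,-1,1.])
def view(c,s=None):
    k=bot.calibration(c)
    if "view" in k: return k["K"],F@np.array(k["view"])
    T=np.eye(4);T[:3,:3]=Ro.from_euler("xyz",s["tool_rot"],degrees=True).as_matrix();T[:3,3]=s["eef_pos"]
    return k["K"],F@np.linalg.inv(T@np.array(k["hand_eye"]))
def P(c,s=None):
    K,V=view(c,s);return np.array(K)@V[:3]
def cen(t,c):
    r=bot.trace(t,c)
    if not r:return None
    m=r[0]["mask"];n,l,st,ce=cv2.connectedComponentsWithStats(m.astype(np.uint8))
    i=1+np.argmax(st[1:,4]);x,y,w,h,a=st[i]
    return r[0]["confidence"],np.array([x+(w-1)/2,y+(h-1)/2]),st[i].tolist(),ce[i]
def tri(P1,p1,P2,p2):
    X=cv2.triangulatePoints(P1,P2,np.float64(p1).reshape(2,1),np.float64(p2).reshape(2,1));return (X[:3]/X[3]).ravel()
def tool(d,s):  # world shift -> tool axes
    return Ro.from_euler("xyz",s["tool_rot"],degrees=True).as_matrix().T@np.array(d)
E
python3 - <<'E'
from h import *
for c in("side","top"):bot.capture(c)
for t in("stop_knob","lever_ball"):
    a=cen(t,"side");b=cen(t,"top");print(t,a,b)
    if a and b:print(tri(P("side"),a[1],P("top"),b[1]))
s=bot.state();print(tool([533-260,292-595.5,0],s))
E
```

```text
stop_knob (0.97, array([311., 173.]), [304, 153, 15, 41, 339], array([311.15044248, 168.81415929])) (0.7, array([287. , 188.5]), [281, 181, 13, 16, 153], array([286.8496732 , 187.95424837]))
[535.73751647 295.34991692 194.00803429]
lever_ball (0.95, array([296., 205.]), [273, 192, 47, 27, 329], array([296.56231003, 205.35866261])) (0.84, array([304.5, 221.5]), [299, 202, 12, 40, 241], array([305.48962656, 221.7966805 ]))
[471.00965706 253.05794054 149.95304535]
[-3.71645993e+02 -1.68880149e+02  2.86207207e-02]
```

The rows are not in the units I measure in: shifts go in shares of 300 mm and turns go in shares of 180 degrees. I convert before sending: -270 mm is -0.9, -123 mm is -0.41.

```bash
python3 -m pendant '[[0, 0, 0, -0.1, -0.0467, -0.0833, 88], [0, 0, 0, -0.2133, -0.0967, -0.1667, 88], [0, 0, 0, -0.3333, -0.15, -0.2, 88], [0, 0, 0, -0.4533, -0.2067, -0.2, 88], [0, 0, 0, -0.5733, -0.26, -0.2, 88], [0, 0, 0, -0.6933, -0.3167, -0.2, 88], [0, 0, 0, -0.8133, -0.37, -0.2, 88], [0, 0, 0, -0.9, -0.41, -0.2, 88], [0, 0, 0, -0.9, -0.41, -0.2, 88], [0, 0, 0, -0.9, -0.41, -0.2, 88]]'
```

```text
refused: ROWS must be a list holding one list of rows, three levels of brackets. Nothing was moved.
```

The call was refused and nothing moved: it wants a list holding one list of rows, three levels of brackets. Same move again in that form.

```bash
python3 -m pendant '[[[0, 0, 0, -0.1, -0.0467, -0.0833, 88], [0, 0, 0, -0.2133, -0.0967, -0.1667, 88], [0, 0, 0, -0.3333, -0.15, -0.2, 88], [0, 0, 0, -0.4533, -0.2067, -0.2, 88], [0, 0, 0, -0.5733, -0.26, -0.2, 88], [0, 0, 0, -0.6933, -0.3167, -0.2, 88], [0, 0, 0, -0.8133, -0.37, -0.2, 88], [0, 0, 0, -0.9, -0.41, -0.2, 88], [0, 0, 0, -0.9, -0.41, -0.2, 88], [0, 0, 0, -0.9, -0.41, -0.2, 88]]]'; python3 - <<'E'
from h import *
s=bot.state();im=bot.capture("wrist");print(s['eef_pos'],s['tool_rot'],s['force'])
print(bot.calibration("wrist"))
for t in("height_stand","stop_knob","stop_rod","stone_tray","lever_ball"):
    print(t,[(np.round(d["xyz"],1).tolist(),round(d["confidence"],2)) for d in bot.landmark_of(t,"wrist")[:2]])
cv2.imwrite("pics/w1.png",im)
E
```

```text
time: 1.93
eef_pos: [459.6, 373.3, 464.9]
tool_rot: [180.0, 0.0, 156.2]
force: [-0.3, 0.7, -0.4]
opening: 88.1
finger_force: 0.0
[459.64847487 373.25715288 464.86911204] [1.79998269e+02 2.94565149e-02 1.56175157e+02] [-0.29677933  0.72717798 -0.36407696]
{'K': array([[341.98150912,   0.        , 321.50223998],
       [  0.        , 341.98150912, 196.74290111],
       [  0.        ,   0.        ,   1.        ]]), 'hand_eye': array([[ 5.91079300e-04,  9.54802354e-01,  2.97240838e-01,
         7.73143926e+01],
       [ 9.99999435e-01, -8.26832879e-04,  6.67415063e-04,
         1.37768906e-01],
       [ 8.83017970e-04,  2.97240276e-01, -9.54802304e-01,
         2.13881254e+01],
       [ 0.00000000e+00,  0.00000000e+00,  0.00000000e+00,
         1.00000000e+00]])}
height_stand [([532.3, 290.2, 2.3], 0.8)]
stop_knob [([538.3, 292.9, 227.8], 0.88)]
stop_rod []
stone_tray [([530.1, 301.4, -5.0], 0.92)]
lever_ball [([428.7, 254.0, 179.2], 0.58)]
```

View pics/w1.png

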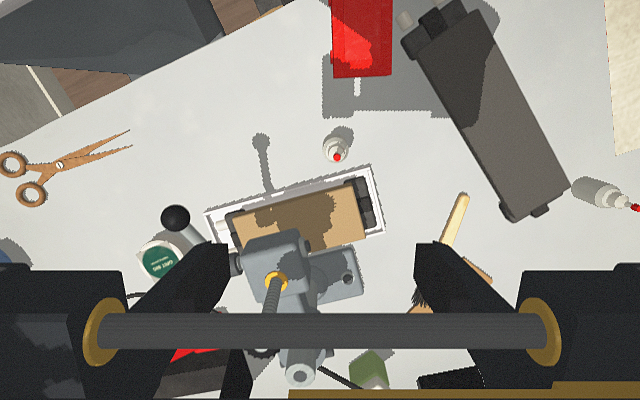

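```bash
python3 - <<'E'
from h import *
s=bot.state()
def pr(M,X):
    p=M@np.r_[X,1];return np.round(p[:2]/p[2],1)
W=P("wrist",s)
for n,X in dict(knob=(535,292,228),ball=(430,253,180),bush=(535,292,153)).items():
    print(n,[pr(P("side"),X),pr(P("top"),X),pr(W,X)])
print("ball",tri(P("side"),(279.5,196.5),W,(176,218)),tri(P("top"),(304,237),W,(176,218)))
print("knob",tri(P("side"),(312,159.5),P("top"),(287,187)))
# bush axis at z=153 from wrist ray
A=W;u,v=276,282
M=np.array([A[0,:2]-u*A[2,:2],A[1,:2]-v*A[2,:2]]);b=-np.array([(A[0,2]-u*A[2,2])*153+A[0,3]-u*A[2,3],(A[1,2]-v*A[2,2])*153+A[1,3]-v*A[2,3]])
print("bush",np.linalg.solve(M,b))
a=cv2.imread("pics/a.png")[140:220,260:380];b=cv2.imread("pics/b.png")[150:250,260:380]
cv2.imwrite("pics/z.png",np.vstack([cv2.resize(a,None,fx=3,fy=3),cv2.resize(b,None,fx=3,fy=3)]))
E
```

```text
knob [array([312.4, 157.7]), array([286.9, 186.6]), array([260.4, 341.5])]
ball [array([276.5, 195.2]), array([303.8, 237.5]), array([171.1, 219.1])]
bush [array([312.9, 191.5]), array([289. , 193.5]), array([273.7, 287.2])]
ball [434.45013812 253.27985701 175.51330211] [431.93813819 252.88047894 172.31646976]
knob [534.63899993 292.32067219 224.26254612]
bush [530.70307746 296.56141821]
```

View pics/z.png

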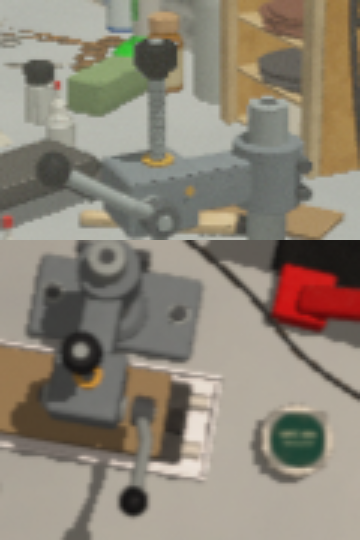

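The crop puts the knob at side (311.7,159.3) and top (287.3,187.7), which gives about (534,292.5,226). The ball is at side (278,196) and top (304,237), about (433,253,176), so the lever is nearly open. Now I move over the knob, then down around it.

Converted, -101 mm is -0.3367, -100 mm is -0.3333.

```bash
python3 -m pendant '[[[0, 0, 0, -0.1, -0.0433, 0, 88], [0, 0, 0, -0.2167, -0.0933, 0, 88], [0, 0, 0, -0.3333, -0.1467, 0, 88], [0, 0, 0, -0.3367, -0.1467, 0, 88], [0, 0, 0, -0.3367, -0.1467, 0.1, 88], [0, 0, 0, -0.3367, -0.1467, 0.2, 88], [0, 0, 0, -0.3367, -0.1467, 0.3, 88], [0, 0, 0, -0.3367, -0.1467, 0.3, 88], [0, 0, 0, -0.3367, -0.1467, 0.3, 88]]]' 15; python3 - <<'E'
from h import *
s=bot.state();im=bot.capture("wrist");print(s['eef_pos'],s['tool_rot'],s['force'])
cv2.imwrite("pics/w2.png",im)
E
```

```text
time: 2.98
eef_pos: [532.6, 294.7, 373.9]
tool_rot: [-179.9, -0.1, 156.5]
force: [0.7, -0.2, 0.6]
opening: 87.9
finger_force: 0.0
[532.56691639 294.67745634 373.91708846] [-1.79858241e+02 -1.05351356e-01  1.56467818e+02] [ 0.70774243 -0.22031261  0.56449245]
```

View pics/w2.png

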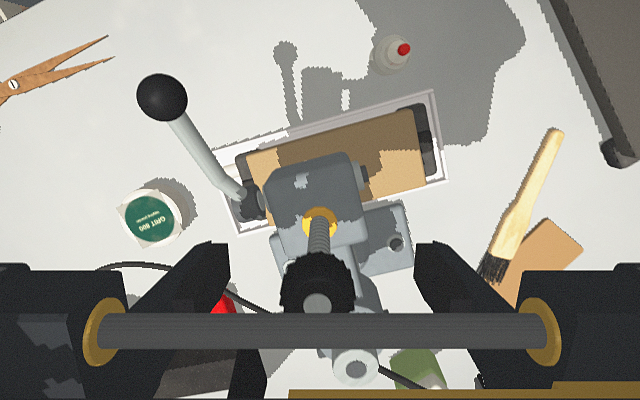

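The wrist view shows the knob at about (318,284), centred between the fingers, with the bush at (320,222) and the ball at (162,98).

```bash
python3 - <<'E'
from h import *
s=bot.state();W=P("wrist",s)
s1=dict(eef_pos=[459.65,373.26,464.87],tool_rot=[180,0.03,156.18]);W1=P("wrist",s1)
def pr(M,X):
    p=M@np.r_[X,1];return np.round(p[:2]/p[2],1)
g=np.array(s['eef_pos'])-[0,0,147]
print("grasp px",g,pr(W,g),pr(W,g+[0,0,12]),pr(W,g-[0,0,13]))
for n,p1,p2 in(("ball",(176,218),(162,98)),("bush",(276,282),(320,222))):print(n,tri(W1,p1,W,p2))
print("tool of +x",tool([1,0,0],s))
E
```

```text
grasp px [533.3428002  294.86810882 228.68124742] [321.2 284. ] [321.1 300.9] [321.2 268.5]
ball [433.6427687  250.05237469 173.07856287]
bush [534.88520591 292.4582701  150.774527  ]
tool of +x [-9.16735091e-01  3.99495474e-01  3.74667975e-04]
```

```bash
python3 -m pendant '[[[0, 0, 0, 0, 0, 0, 20], [0, 0, 0, 0, 0, 0, 20], [0, 0, 0, 0, 0, 0, 20], [0, 0, 0, 0, 0, 0, 20], [0, 0, 0, 0, 0, 0, 20], [0, 0, 0, 0, 0, 0, 20], [0, 0, 0, 0, 0, 0, 20], [0, 0, 0, 0, 0, 0, 20]]]' 15
```

```text
time: 3.7
eef_pos: [533.3, 294.1, 374.7]
tool_rot: [-180.0, -0.0, 156.4]
force: [-0.6, -0.1, 0.8]
opening: 37.1
finger_force: 0.0
```

```bash
python3 -m pendant '[[[0, 0, 0, 0, 0, 0, 20], [0, 0, 0, 0, 0, 0, 20], [0, 0, 0, 0, 0, 0, 20], [0, 0, 0, 0, 0, 0, 20], [0, 0, 0, 0, 0, 0, 20]]]' 15
```

```text
time: 4.12
eef_pos: [532.9, 292.8, 374.3]
tool_rot: [-179.8, -0.1, 156.4]
force: [-2.2, -4.3, 2.0]
opening: 27.7
finger_force: 15.0
```

Converted, 15 mm is 0.05, -1.5 mm is -0.005.

```bash
python3 -m pendant '[[[0, 0, 0, 0, -0.0033, 0, 20], [0, 0, 0, 0, -0.005, 0.01, 20], [0, 0, 0, 0, -0.005, 0.02, 20], [0, 0, 0, 0, -0.005, 0.03, 20], [0, 0, 0, 0, -0.005, 0.04, 20], [0, 0, 0, 0, -0.005, 0.05, 20], [0, 0, 0, 0, -0.005, 0.05, 20]]]' 15
```

```text
time: 4.7
eef_pos: [532.6, 292.4, 358.8]
tool_rot: [-179.9, -0.0, 156.4]
force: [-0.9, -3.0, -1.5]
opening: 27.8
finger_force: 15.0
```

Converted, 4 mm is 0.0133, 3 mm is 0.01.

```bash
python3 -m pendant '[[[0, 0, 0, 0, -0.0017, 0.0033, 20], [0, 0, 0, 0, -0.0017, 0.0067, 20], [0, 0, 0, 0, -0.0017, 0.01, 20], [0, 0, 0, 0, -0.0017, 0.0133, 20]]]'; python3 -m pendant '[[[0, 0, 0, 0, 0, 0.0023, 20], [0, 0, 0, 0, 0, 0.0047, 20]]]';python3 -m pendant '[[[0, 0, 0, 0, 0, 0.0023, 20], [0, 0, 0, 0, 0, 0.0047, 20]]]'
```

```text
time: 5.03
eef_pos: [532.5, 292.3, 355.8]
tool_rot: [180.0, 0.0, 156.4]
force: [-2.7, -2.1, 3.9]
opening: 27.7
finger_force: 15.0
time: 5.2
eef_pos: [532.5, 292.3, 354.3]
tool_rot: [180.0, 0.0, 156.4]
force: [-2.0, -3.6, 3.7]
opening: 27.9
finger_force: 15.0
time: 5.37
eef_pos: [532.5, 292.3, 352.9]
tool_rot: [180.0, 0.0, 156.4]
force: [-1.3, -3.6, 3.7]
opening: 27.8
finger_force: 15.0
```

Converted, 1 mm is 0.0033, 0.5 mm is 0.0017.

```bash
python3 -m pendant '[[[0, 0, 0, 0, 0, 0.0017, 20], [0, 0, 0, 0, 0, 0.0033, 20]]]'|sed -n '2p;4p'
```

```text
eef_pos: [532.5, 292.3, 351.9]
force: [-1.7, -2.9, 3.7]
```

Converted, 0.8 mm is 0.0027, 0.4 mm is 0.0013.

```bash
python3 -m pendant '[[[0, 0, 0, 0, 0, 0.0013, 20], [0, 0, 0, 0, 0, 0.0027, 20]]]'|sed -n '2p;4p'
```

```text
eef_pos: [532.5, 292.3, 351.1]
force: [-2.8, -3.3, 3.1]
```

Converted, 1 mm is 0.0033, 0.5 mm is 0.0017.

```bash
python3 -m pendant '[[[0, 0, 0, 0, 0, 0.0017, 20], [0, 0, 0, 0, 0, 0.0033, 20]]]'|sed -n '2p;4p'
```

```text
eef_pos: [532.5, 292.3, 350.1]
force: [-2.7, -3.2, 4.1]
```

Converted, 0.8 mm is 0.0027, 0.4 mm is 0.0013.

```bash
python3 -m pendant '[[[0, 0, 0, 0, 0, 0.0013, 20], [0, 0, 0, 0, 0, 0.0027, 20]]]'|sed -n '2p;4p'
```

```text
eef_pos: [532.5, 292.3, 349.3]
force: [-2.2, -3.2, 4.6]
```

Converted, 0.4 mm is 0.0013, 0.2 mm is 0.0007.

```bash
python3 -m pendant '[[[0, 0, 0, 0, 0, 0.0007, 20], [0, 0, 0, 0, 0, 0.0013, 20]]]'|sed -n '2p;4p'
```

```text
eef_pos: [532.6, 292.3, 348.9]
force: [-1.9, -3.6, 3.3]
```

Converted, 1 mm is 0.0033, 0.5 mm is 0.0017.

```bash
python3 -m pendant '[[[0, 0, 0, 0, 0, 0.0017, 20], [0, 0, 0, 0, 0, 0.0033, 20]]]'|sed -n '2p;4p'
```

```text
eef_pos: [532.5, 292.3, 347.9]
force: [-1.7, -2.6, 3.7]
```

Converted, 1 mm is 0.0033, 0.5 mm is 0.0017.

```bash
python3 -m pendant '[[[0, 0, 0, 0, 0, 0.0017, 20], [0, 0, 0, 0, 0, 0.0033, 20]]]'|sed -n '2p;4p'
```

```text
eef_pos: [532.6, 292.3, 346.9]
force: [-2.5, -2.7, 2.9]
```

Converted, 1 mm is 0.0033, 0.5 mm is 0.0017.

```bash
python3 -m pendant '[[[0, 0, 0, 0, 0, 0.0017, 20], [0, 0, 0, 0, 0, 0.0033, 20]]]'|sed -n '2p;4p'
```

```text
eef_pos: [532.5, 292.3, 345.9]
force: [-1.5, -3.0, 3.9]
```

Converted, 1 mm is 0.0033, 0.5 mm is 0.0017.

```bash
python3 -m pendant '[[[0, 0, 0, 0, 0, 0.0017, 20], [0, 0, 0, 0, 0, 0.0033, 20]]]'|sed -n '2p;4p'
```

```text
eef_pos: [532.5, 292.3, 344.9]
force: [-2.2, -3.7, 3.6]
```

Converted, 1 mm is 0.0033, 0.5 mm is 0.0017.

```bash
python3 -m pendant '[[[0, 0, 0, 0, 0, 0.0017, 20], [0, 0, 0, 0, 0, 0.0033, 20]]]'|sed -n '2p;4p'
```

```text
eef_pos: [532.5, 292.3, 343.9]
force: [-2.5, -3.4, 4.2]
```

Converted, 0.8 mm is 0.0027, 0.4 mm is 0.0013.

```bash
python3 -m pendant '[[[0, 0, 0, 0, 0, 0.0013, 20], [0, 0, 0, 0, 0, 0.0027, 20]]]'|sed -n '2p;4p'
```

```text
eef_pos: [532.5, 292.3, 343.1]
force: [-1.6, -3.2, 3.6]
```

Converted, 1 mm is 0.0033, 0.5 mm is 0.0017.

```bash
python3 -m pendant '[[[0, 0, 0, 0, 0, 0.0017, 20], [0, 0, 0, 0, 0, 0.0033, 20]]]'|sed -n '2p;4p'
```

```text
eef_pos: [532.5, 292.3, 342.1]
force: [-2.8, -3.0, 3.7]
```

Converted, 1 mm is 0.0033, 0.5 mm is 0.0017.

```bash
python3 -m pendant '[[[0, 0, 0, 0, 0, 0.0017, 20], [0, 0, 0, 0, 0, 0.0033, 20]]]'|sed -n '2p;4p'
```

```text
eef_pos: [532.5, 292.3, 341.1]
force: [-1.4, -3.1, 3.1]
```

Converted, 1 mm is 0.0033, 0.5 mm is 0.0017.

```bash
python3 -m pendant '[[[0, 0, 0, 0, 0, 0.0017, 20], [0, 0, 0, 0, 0, 0.0033, 20]]]'|sed -n '2p;4p'
```

```text
eef_pos: [532.5, 292.3, 340.1]
force: [-1.2, -3.1, 3.9]
```

Converted, 1 mm is 0.0033, 0.5 mm is 0.0017.

```bash
python3 -m pendant '[[[0, 0, 0, 0, 0, 0.0017, 20], [0, 0, 0, 0, 0, 0.0033, 20]]]'|sed -n '2p;4p'
```

```text
eef_pos: [532.6, 292.3, 339.1]
force: [-2.6, -3.7, 6.0]
```

Contact is likely, so the steps get finer.

Converted, 0.2 mm is 0.0007, 0.1 mm is 0.0003.

```bash
python3 -m pendant '[[[0, 0, 0, 0, 0, 0.0003, 20], [0, 0, 0, 0, 0, 0.0007, 20]]]'|sed -n '2p;4p'
```

```text
eef_pos: [532.6, 292.3, 339.1]
force: [-3.2, -4.5, 6.2]
```

Converted, 0.3 mm is 0.001, 0.15 mm is 0.0005.

```bash
python3 -m pendant '[[[0, 0, 0, 0, 0, 0.0005, 20], [0, 0, 0, 0, 0, 0.001, 20], [0, 0, 0, 0, 0, 0.001, 20]]]'|sed -n '2p;4p'
```

```text
eef_pos: [532.5, 292.3, 339.0]
force: [-3.5, -4.7, 7.0]
```

Converted, 0.3 mm is 0.001, 0.15 mm is 0.0005.

```bash
python3 -m pendant '[[[0, 0, 0, 0, 0, 0.0005, 20], [0, 0, 0, 0, 0, 0.001, 20], [0, 0, 0, 0, 0, 0.001, 20]]]'|sed -n '2p;4p'
```

```text
eef_pos: [532.5, 292.3, 338.8]
force: [-3.7, -4.0, 7.5]
```

Converted, -65 mm is -0.2167, -35 mm is -0.1167.

```bash
python3 -m pendant '[[[0, 0, 0, 0, 0, 0, 60], [0, 0, 0, 0, 0, 0, 60], [0, 0, 0, 0, 0, 0, 60], [0, 0, 0, 0, 0, 0, 60], [0, 0, 0, 0, 0, 0, 60], [0, 0, 0, 0, 0, 0, 60], [0, 0, 0, 0, 0, -0.0333, 60], [0, 0, 0, 0, 0, -0.1167, 60], [0, 0, 0, 0, 0, -0.2167, 20], [0, 0, 0, 0, 0, -0.2167, 0], [0, 0, 0, 0, 0, -0.2167, 0]]]'; python3 - <<'E'
from h import *
s=bot.state();im=bot.capture("wrist");
print(s['eef_pos'],[d["xyz"] for d in bot.landmark_of("stop_knob","wrist")[:1]])
cv2.imwrite("pics/w3.png",im);cv2.imwrite("pics/s3.png",bot.capture("side"))
print(bot.landmark_of("stop_knob","side")[:1],bot.landmark_of("stop_rod","side")[:1],bot.landmark_of("lever_ball","side")[:1])
# shift of tool to fingertip above ball
t=np.array([433.5,251.5,0])-np.array(s['eef_pos']);t[2]=0;print(tool(t,s))
print("along stand -x",tool([-np.cos(np.deg2rad(6.8)),np.sin(np.deg2rad(6.8)),0],s))
E
```

```text
time: 9.45
eef_pos: [533.1, 292.5, 405.8]
tool_rot: [179.8, 0.1, 156.4]
force: [-0.4, -0.0, -0.8]
opening: 42.6
finger_force: 0.0
[533.1149779  292.53948635 405.8116134 ] [[534.0, 288.3, 191.2]]
[{'xyz': [533.2, 290.5, 193.4], 'confidence': 0.8}] [{'xyz': [532.5, 289.0, 41.3], 'confidence': 0.58}] [{'xyz': [436.2, 250.2, 178.9], 'confidence': 0.79}]
[ 74.85179562 -77.4878278   -0.47801505]
along stand -x [ 0.95731169 -0.28903698 -0.00345589]
```

View pics/w3.png

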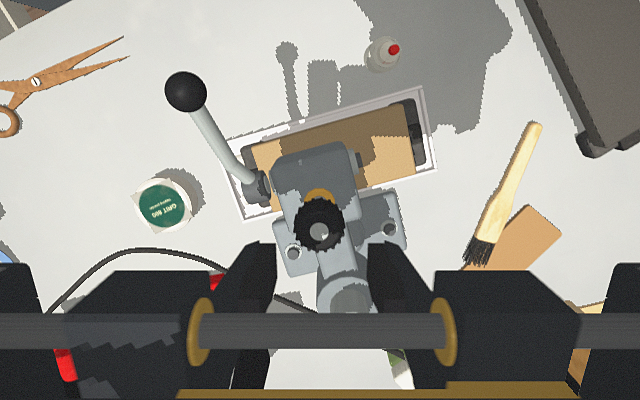

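The wrist view shows the knob at (319,222), released and lowered to about 192 mm. The ball is unchanged at (186,91), with the dropper at (382,53) and the tin at (164,205). Next I move over the ball with the fingers closed.

Converted, 79 mm is 0.2633, -78 mm is -0.26.

```bash
python3 -m pendant '[[[0, 0, 0, 0.0833, -0.0867, 0, 0], [0, 0, 0, 0.1733, -0.1767, 0, 0], [0, 0, 0, 0.26, -0.26, 0, 0], [0, 0, 0, 0.2633, -0.26, 0, 0], [0, 0, 0, 0.2633, -0.26, 0.0333, 0], [0, 0, 0, 0.2633, -0.26, 0.0667, 0], [0, 0, 0, 0.2633, -0.26, 0.1, 0], [0, 0, 0, 0.2633, -0.26, 0.1333, 0], [0, 0, 0, 0.2633, -0.26, 0.1333, 0]]]' 20; python3 - <<'E'
from h import *
s=bot.state();im=bot.capture("wrist");cv2.imwrite("pics/w4.png",im)
cv2.imwrite("pics/s4.png",cv2.resize(bot.capture("side")[110:310,200:440],None,fx=3,fy=3))
E
```

```text
time: 10.5
eef_pos: [428.8, 252.2, 360.6]
tool_rot: [-179.8, -0.1, 156.4]
force: [-0.6, -0.7, -0.6]
opening: 0.6
finger_force: 0.0
```

View pics/w4.png

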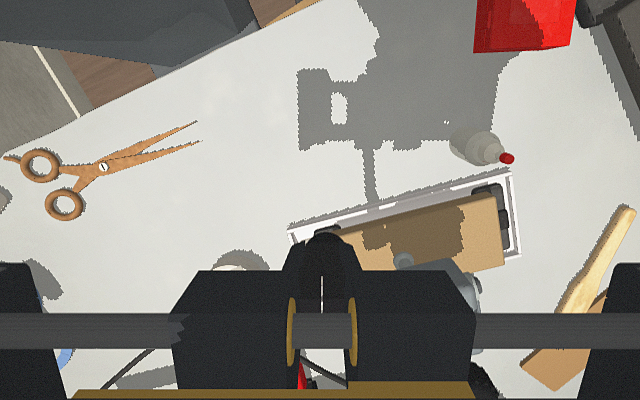

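View pics/s4.png

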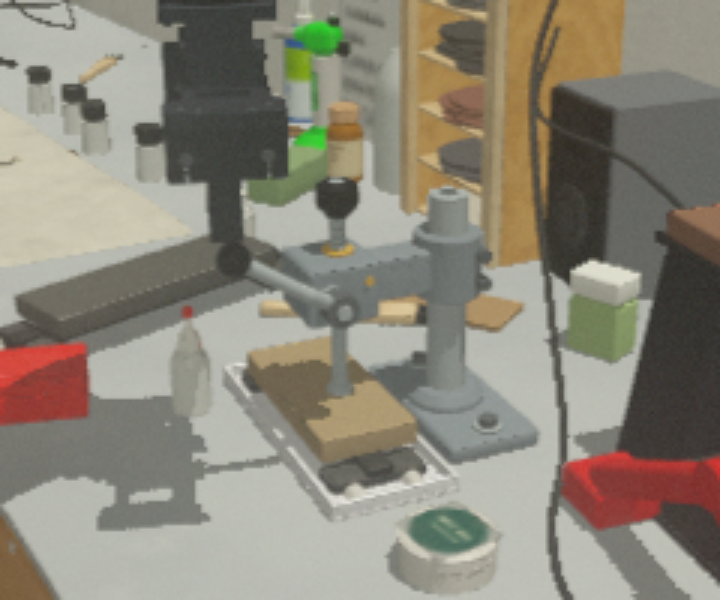

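The side crop shows the foot resting on the stone at (340,390), with the closed fingertips right above the ball at (233,260). Now I push down.

Converted, 30 mm is 0.1, 25 mm is 0.0833.

```bash
python3 -m pendant '[[[0, 0, 0, 0.0033, 0, 0.0167, 0], [0, 0, 0, 0.0067, -0.0033, 0.0333, 0], [0, 0, 0, 0.01, -0.0033, 0.05, 0], [0, 0, 0, 0.0133, -0.0033, 0.0667, 0], [0, 0, 0, 0.0167, -0.0033, 0.0833, 0], [0, 0, 0, 0.02, -0.0067, 0.1, 0]]]';  python3 -m pendant '[[[0, 0, 0, 0.0033, 0, 0.0133, 0], [0, 0, 0, 0.0033, 0, 0.0267, 0], [0, 0, 0, 0.0067, 0, 0.04, 0], [0, 0, 0, 0.0067, 0, 0.0533, 0], [0, 0, 0, 0.0067, 0, 0.0667, 0], [0, 0, 0, 0.0067, 0, 0.08, 0]]]'; python3 -c "
from h import *
bot.capture('side');bot.capture('wrist')
for c in('side','wrist'):print([d['xyz'] for d in bot.landmark_of('lever_ball',c)[:1]])"
```

```text
time: 11.1
eef_pos: [421.8, 253.8, 333.4]
tool_rot: [180.0, -0.1, 156.5]
force: [-3.2, 1.0, 5.1]
opening: 0.8
finger_force: 2.6
time: 11.6
eef_pos: [420.8, 253.8, 308.9]
tool_rot: [180.0, 0.0, 156.4]
force: [-2.8, 0.3, 4.1]
opening: 0.5
finger_force: 1.9
[[417.6, 254.6, 134.9]]
[[417.1, 257.8, 127.7]]
```

Converted, 17 mm is 0.0567, 15 mm is 0.05.

```bash
python3 -m pendant '[[[0, 0, 0, 0, 0, 0.0133, 0], [0, 0, 0, 0, 0, 0.0267, 0], [0, 0, 0, 0, 0, 0.04, 0], [0, 0, 0, 0, 0, 0.05, 0], [0, 0, 0, 0, 0, 0.0567, 0]]]'|sed -n '2p;4p'
```

```text
eef_pos: [420.8, 253.8, 291.9]
force: [-1.7, -0.6, 3.8]
```

Converted, 2 mm is 0.0067, 1 mm is 0.0033.

```bash
python3 -m pendant '[[[0, 0, 0, 0, 0, 0.0033, 0], [0, 0, 0, 0, 0, 0.0067, 0], [0, 0, 0, 0, 0, 0.0067, 0]]]'|sed -n '2p;4p'
```

```text
eef_pos: [420.8, 253.8, 290.2]
force: [-1.5, 0.8, 1.1]
```

Converted, 3 mm is 0.01, 2 mm is 0.0067.

```bash
python3 -m pendant '[[[0, 0, 0, 0, 0, 0.0033, 0], [0, 0, 0, 0, 0, 0.0067, 0], [0, 0, 0, 0, 0, 0.01, 0]]]'|sed -n '2p;4p'
```

```text
eef_pos: [420.9, 253.9, 288.4]
force: [-6.9, -3.2, 27.9]
```

The force jumped to 28 N with the tip at 122 mm, which is the end stop. I retreat and check.

Converted, -130 mm is -0.4333, -120 mm is -0.4.

```bash
python3 -m pendant '[[[0, 0, 0, 0, 0, -0.01, 0], [0, 0, 0, 0, 0, -0.1, 0], [0, 0, 0, 0.0333, 0, -0.2333, 0], [0, 0, 0, 0.1, 0, -0.3333, 0], [0, 0, 0, 0.2, 0, -0.4, 0], [0, 0, 0, 0.2667, 0, -0.4333, 0], [0, 0, 0, 0.2667, 0, -0.4333, 0]]]'; python3 - <<'E'
from h import *
im={}
for c in('side','wrist','top'):
    im[c]=bot.capture(c)
    for t in('lever_ball','stop_knob','stop_rod','oil_dropper','powder_tin'):print(c,t,[np.round(d['xyz'],1) for d in bot.landmark_of(t,c)[:1]])
cv2.imwrite("pics/f.png",np.hstack([cv2.resize(im['side'][130:310,210:390],(400,400)),cv2.resize(im['wrist'][:,150:550],(400,400))]))
E
```

```text
time: 13.3
eef_pos: [344.9, 287.9, 419.5]
tool_rot: [179.8, 0.0, 156.7]
force: [-0.1, 0.3, -0.3]
opening: 0.4
finger_force: 0.0
side lever_ball [array([418.3, 255.9, 115.2])]
side stop_knob [array([529.1, 291.2, 194. ])]
side stop_rod [array([534.6, 291.8,  40.5])]
side oil_dropper [array([464.2, 390.6,   7.1])]
side powder_tin [array([507.6, 109.1,  -2.7])]
wrist lever_ball []
wrist stop_knob []
wrist stop_rod []
wrist oil_dropper [array([4.595e+02, 3.908e+02, 1.000e-01])]
wrist powder_tin []
top lever_ball [array([534.6, 288.9,  -1.6])]
top stop_knob [array([533.4, 287. , 191.7])]
top stop_rod [array([539.8, 295.6,  39.2])]
top oil_dropper [array([457.1, 392.5,  -1.1])]
top powder_tin [array([501.1, 114.5,  -1.6])]
```

View pics/f.png

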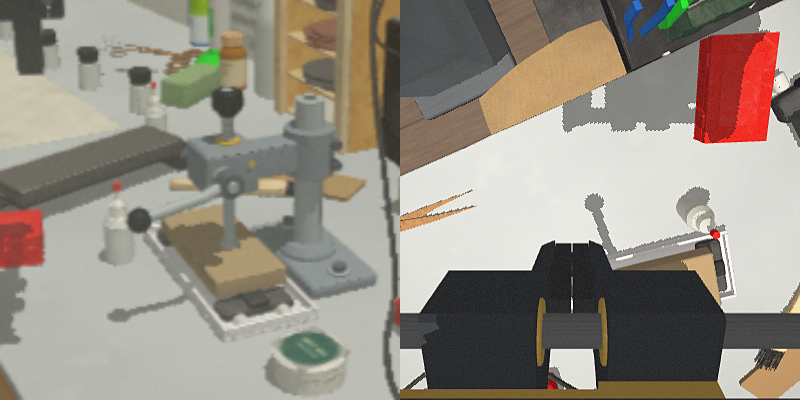

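The side view shows the lever slightly below level with its ball at (139,220). The foot is on the stone at (230,240), the dropper (118,240) and tin (308,362) have not moved, and the robot is clear.

```bash
python3 -c "
from cell import bot
print(bot.close_job())"
```

```text
the job is handed in; nothing more can be done
None
```

I handed the job in: the rod's foot rests on the stone with about 4 N estimated bearing, the lever is at its end stop with the rod locked, and the dropper and tin are where they were. It took about 13.5 s.

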